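Refit the last cassette on the peristaltic pump

TASK

The pump's rollers have been cleaned and one cassette still has to go back on. Lift the green-ribbed cassette out of its narrow slot in the white drying rack and lower it gently onto the two steel rods in the pump's empty channel, between the white collars and with its brass thumbscrew pointing the same way as on the fitted cassettes, so that it sits level and fully down on both rods. Leave the fitted cassettes on the pump and the orange-ribbed ones in the rack where they are.

Things in the scene. Friction and masses are not known exactly. Their poses are not given: they have to be found in the camera images.
- spare_center (a point): Centre, half-way up, of the loose cassette to refit (0.16 kg), the only green-ribbed one in the rack. Black arched body 120 long (x) x 28 thick (y) x 55 high, green rib on top, 85 high in all: underside 42.5 below this point, body's top 12.5 above it. Forked ends: notches open downwards, 13 wide, 17 deep, 44 from the middle at +x and -x; their roofs, 25.5 below this point, rest on the rods.
- spare_rib (a point): Middle of the top of that cassette's green lifting rib, 42.5 above its centre. The rib is 60 long (x), 12 thick (y) and rises 30 above the body. In the rack the body stands in the slot and only the rib and the top 3 of the body show.
- spare_screw (a point): Middle of the top of that cassette's brass thumbscrew (14 wide, 9 high), on the shoulder at its -x end only: 51.5 from the middle, 11.5 above the cassette's centre, just lower than the body's top.
- bay (a point): Middle of the pump's empty channel: half-way between its two rods, at the height of their upper sides, 90 above the table. x runs across the rods, away from the side of the fitted cassettes' thumbscrews (which is -x); y along the rods towards the housing; z up. A seated cassette has its centre 25.5 above this point, its rib's top 158 above the table and 32 free between its rib and the next ones.
- rod (a point): Top of the -x rod in the empty channel. Two steel rods, 10 in diameter, lie 44 from the bay point at +x and -x. On both, white collars 18 in diameter and 8 wide stand 22 to either side (y) of the bay point and leave a channel 36 wide for the 28 thick cassette. Rollers (50 in diameter) lie between the rods; a seated cassette's arch clears them.
- pump: Peristaltic pump, fixed. Origin on the table under the middle of the head, axes as for bay, which lies at x 0, y -22, z 90 here. Channels at y -66, -22 (empty), 22, 66. Outer bearing plate at y -92 to -100, 130 wide, top at 120. White drive housing from y 92 to 272, 170 wide (x), top at 160 with black panel and display to 165.
- rack: White drying rack, fixed, 150 long (x) x 144 wide (y), origin at the centre of its underside. Three slots along x, at y -44, 0 and 44, each 32 wide and 132 long; floor at 6, walls 12 thick, tops at 58. The green-ribbed cassette may be in any slot, orange-ribbed ones in the other two; 32 free between ribs. All have their thumbscrews at the rack's -x end.
- fitted_a: Green-ribbed cassette like the one to refit, loose, fitted on the pump's outermost channel (y -66 of the pump). Origin at the centre of its underside.
- fitted_b: The same, on the channel next to the empty one (y 22 of the pump).
- fitted_c: The same, on the channel by the housing (y 66 of the pump).
- other_a: Orange-ribbed cassette of the same shape, loose in the rack, to be left there. Origin at the centre of its underside.
- other_b: Second orange-ribbed cassette, likewise.

How it is judged:
By the outcome, as a careful person would: the job done as asked, in the order asked, and still so for the second after the job is handed in, with the robot touching nothing.
It also fails if it takes over 45 s, if anything falls off the work surface, if the arm or the gripper's body presses on something with over 40 N, if the wrist force passes 120 N, or if a joint passes its speed limit or range.

ROBOT

A 6-joint arm with a two-finger parallel gripper is mounted at the origin on the work surface. World frame = base frame: x ahead of the robot, y to its left, z up, the work surface at z = 0. Lengths are in mm, angles in rad, forces in N, time in s.
With the tool pointing down it reaches from about 275 to 750 mm from the base axis. Payload 10.2 kg.
Tool frame: the origin (TCP) lies at the very end of the fingers, on their centre line; the grasp point (between the pads) lies 19 mm behind it; x points along the fingers, y is the direction in which the jaws open and shut, and the axes are right-handed (so a half turn about x gives the same grasp; the last joint's range is limited). The gripper opens to 85 mm and grips with 20 to 120 N. Pads are 22 mm wide; open, the fingers measure 114 mm over their backs; the gripper's body (76 mm by 85 mm) begins 54 mm behind the grasp point. The pads swing forward as they close: fully open they stand 13 mm farther back than shut.
Start: joints at [1.056, 0.313, 1.498, -0, 1.331, -0.223], TCP at [151.043, 502.809, 231.294] pointing down, gripper open.
Joint ranges: [-2.94, 2.94], [-0.97, 2.17], [0.19, 2.56], [-1.23, 4.37], [0.02, 3.11], [-2.88, 2.88]. Speed limits (rad/s): [2.39, 2.39, 3.01, 3.14, 3.14, 3.14].

INTERFACE

Orientations are given as a unit quaternion [w, x, y, z].
In Python, from rig import ctrl, viewer, finish_job gives the robot as it stands.
- The arm moves only by the tool carry_out, never from a script. Its argument "targets" is a list of rows, each an object of numbers: "x", "y", "z": the shift along the world's x, y, z in m; "ax", "ay", "az": the turn, a rotation vector about the world's x, y, z in rad; "hand": the opening, from -1 (shut) to 1 (fully open). A call has 1 to 5 rows; each row is the pose to reach, as a shift and turn from the pose commanded when the call began; what a row does not reach only later rows make up. A row lasts 1/8 s, in which the tool goes at most 62.5 mm and 10.7 degrees, less where a joint would pass 70% of its speed; a pose out of reach is approached as far as the arm can. A call with a gripper value outside its range is refused whole. The fingers move at their own pace and stop on an object; "grip_force" is the grip in N (left out, the last holds). Time passes only in rows, so rows that repeat a pose let the fingers close. It gives the time, the measured TCP pose, the force and the opening at its end, in the units of the state.
- ctrl.sense(): the state, without advancing time (a new reading comes with each control period).
- viewer.capture(name): name is "scene" or "side" or "wrist"; returns the picture (384x512x3 uint8, blue, green, red); there is no depth.
- viewer.camera_info(name): a dict with "fx", "fy", "cx", "cy" (pixels), "k1" (the pictures are not rectified: a ray, as slopes to the right and down, at radius r is drawn at 1 + k1 r^2 times it, then the intrinsics apply), "R" (3x3) and "t" (3): a world point X has camera coordinates R X + t. Camera axes: x right, y down, z forward; pixel columns grow to the right and rows downward; lengths in mm; the calibration is good to about 2 mm. A picture is of the moment at which its call begins: read the wrist's pose just before it. camera_info takes no time and is no camera call; for the wrist camera it gives the pose at the moment of the call.
- finish_job(): hands the job in, once; it reports no verdict.
The state is a dict: "time_s": time; "joints": joint angles; "dq": joint speeds; "tau": joint torques, N m; "eef_pos": TCP position; "ee_rot": TCP orientation; "force": force on the tool from outside, world axes, zero at the start; "wrist_torque": the same for the moment, N m; "grip_width": opening from 0.0 (shut) to 1.0 (fully open).
Only numpy, scipy, OpenCV 4.12 (cv2) and the standard library are available. Lean on these libraries where they do the work, as an engineer would, in place of code of your own. Each camera call takes 0.05 s, during which the arm holds its last target. There are 200 camera calls.

## Working session

There is one attempt and no reset: what is moved stays moved. The work goes in short steps, Python scripts to look and compute and a tool call to move; the robot and the scene stay as the last step left them, time stands still between calls to the robot, and variables do not carry over. Pictures are saved under pics/ and viewed, about 8 in all and at most 12, crops included, and the job is handed in when it is done.

Besides the shell and the picture viewer there is one more tool, called after "Emit:" by a JSON object that holds its "name" and its "arguments", one argument or row to a line. carry_out: Moves the arm, as the interface text tells. Its arguments: {"type":"object","properties":{"targets":{"type":"array"},"grip_force":{"type":"number"}},"required":["targets"]}

```bash
ls; mkdir -p pics
python3 - <<'E'
from rig import ctrl,viewer
import cv2,numpy as np
s=ctrl.sense();print(s['eef_pos'],s['ee_rot'],s['grip_width'],s['time_s'])
for n in("scene","side","wrist"):
    i=viewer.camera_info(n);print(n,i)
    im=viewer.capture(n);cv2.imwrite(f'pics/{n}0.png',im)
a=cv2.imread('pics/scene0.png');b=cv2.imread('pics/side0.png')
cv2.imwrite('pics/sc0.png',cv2.resize(a,(800,600),interpolation=cv2.INTER_CUBIC))
cv2.imwrite('pics/si0.png',cv2.resize(b,(800,600),interpolation=cv2.INTER_CUBIC))
E
```

```text
pics
[150.92028538 502.55716593 230.73914584] [ 0.6994303   0.10237077  0.69975603 -0.10324233] 0.998675806563302 0.0
scene {'fx': 437.996466082125, 'fy': 437.996466082125, 'cx': 254.08987760093004, 'cy': 189.81108825677458, 'k1': -0.14804779181746516, 'R': array([[-4.61927503e-01,  8.86917545e-01,  5.00981380e-04],
       [ 6.88203949e-01,  3.58788986e-01, -6.30591618e-01],
       [-5.59462516e-01, -2.90942834e-01, -7.76114657e-01]]), 't': array([ 271.91187625, -302.45289531, 1208.72406843])}
side {'fx': 350.4543063736256, 'fy': 350.4543063736256, 'cx': 257.2692919780724, 'cy': 186.9230421729982, 'k1': -0.07650456810012422, 'R': array([[ 0.78730101, -0.61655862, -0.00354653],
       [-0.47897731, -0.60797731, -0.63320165],
       [ 0.38824973,  0.50021901, -0.77397874]]), 't': array([-436.26911451,  262.15051615,  742.74265582])}
wrist {'fx': 325.49583514146184, 'fy': 325.49583514146184, 'cx': 257.6841915114295, 'cy': 196.92858216021244, 'k1': -0.047797749552326095, 'R': array([[ 0.28793496,  0.95764822, -0.00183185],
       [ 0.91787086, -0.27542855,  0.28574849],
       [ 0.27314198, -0.08395838, -0.9583029 ]]), 't': array([-525.70426416,  -37.36046607,  379.89012626])}
```

View pics/sc0.png

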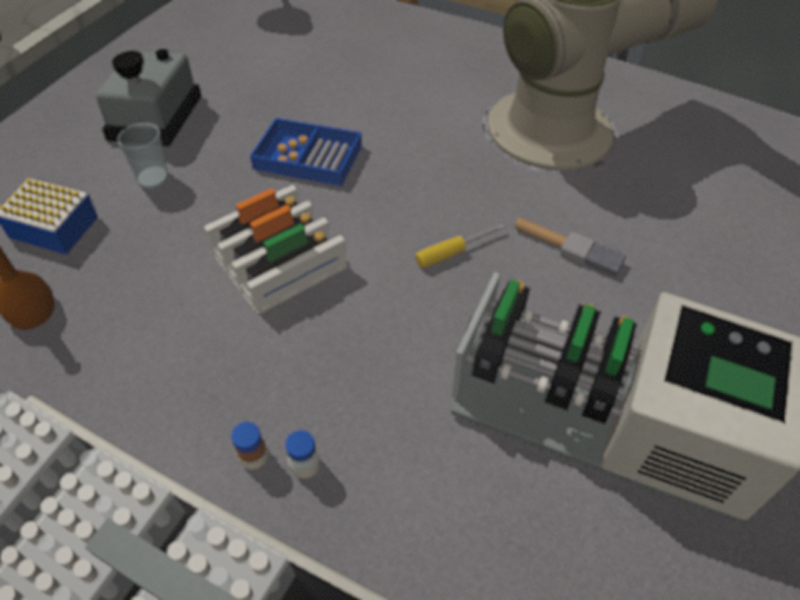

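View pics/si0.png

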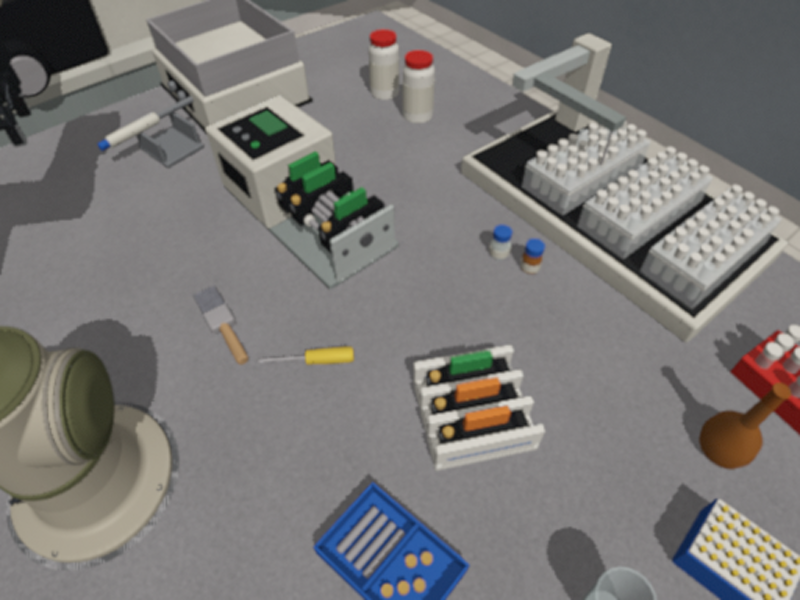

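Scene view: rack at about (275,245) in the 800-wide picture, with the green cassette in the slot nearest the pump and the screws facing the robot. The pump head is at about (550,350). The side view agrees. I'll enlarge both to get point correspondences.

```bash
cat > mos.py <<'E'
import cv2,numpy as np
def crop(im,x0,y0,w,h,s,step=10):
    c=cv2.resize(im[y0:y0+h,x0:x0+w],None,fx=s,fy=s,interpolation=cv2.INTER_CUBIC)
    c=cv2.convertScaleAbs(c,alpha=1.4,beta=10)
    for u in range((x0//step+1)*step,x0+w,step):
        cv2.line(c,((u-x0)*s,0),((u-x0)*s,6),(0,255,255),1); cv2.putText(c,str(u),((u-x0)*s-10,16),0,.35,(0,255,255),1)
    for v in range((y0//step+1)*step,y0+h,step):
        cv2.line(c,(0,(v-y0)*s),(6,(v-y0)*s),(0,255,255),1); cv2.putText(c,str(v),(8,(v-y0)*s+4),0,.35,(0,255,255),1)
    return c
E
python3 - <<'E'
import cv2,numpy as np
from mos import crop
a=cv2.imread('pics/scene0.png');b=cv2.imread('pics/side0.png')
cv2.imwrite('pics/m1.png',np.hstack([crop(a,128,112,100,100,4),crop(b,262,215,90,100,4)]))
cv2.imwrite('pics/m2.png',np.hstack([crop(a,286,170,126,130,3),crop(b,170,90,92,130,3)]) if 0 else np.hstack([crop(a,288,172,124,120,3),crop(b,170,90,90,90,4)[:360]]))
E
```

```text
(no output)
```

View pics/m1.png

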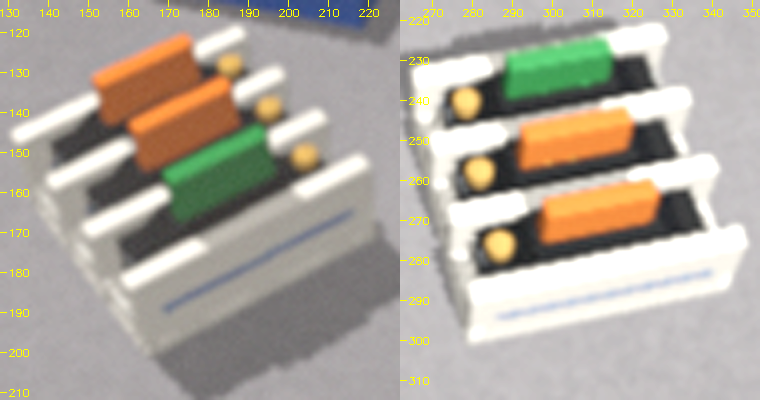

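View pics/m2.png

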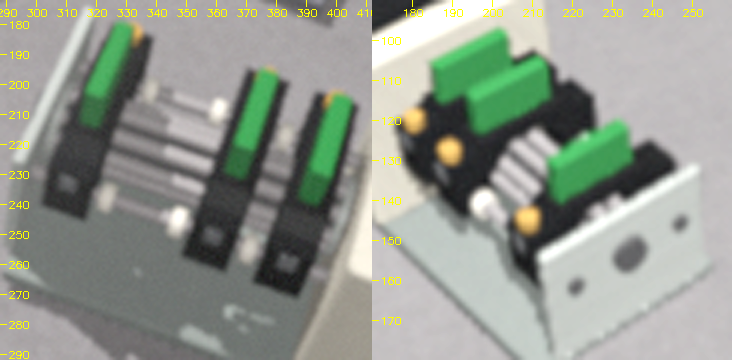

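```bash
cat > geo.py <<'E'
import numpy as np
from scipy.optimize import least_squares
def proj(i,X):
    c=np.atleast_2d(X)@np.array(i['R']).T+np.array(i['t']); s=c[:,:2]/c[:,2:]
    s=s*(1+i['k1']*(s**2).sum(1,keepdims=True))
    return s*[i['fx'],i['fy']]+[i['cx'],i['cy']]
def place(p,P):
    c,s=np.cos(p[2]),np.sin(p[2]); P=np.asarray(P,float)
    return np.c_[c*P[:,0]-s*P[:,1]+p[0],s*P[:,0]+c*P[:,1]+p[1],P[:,2]+(p[3] if len(p)>3 else 0)]
def fit(obs,p0):
    f=lambda p:np.concatenate([(proj(i,place(p,m))-q).ravel() for i,m,q in obs])
    r=least_squares(f,p0,loss='soft_l1'); return r.x,f(r.x).reshape(-1,2)
E
python3 - <<'E'
from geo import *
from rig import viewer
S,D=viewer.camera_info('scene'),viewer.camera_info('side')
def O(cam,l,ox,oy,x0,y0,s):
    l=np.array(l,float);return cam,l[:,:3],(l[:,3:]-[ox,oy])/s+[x0,y0]
rs=[(0,44,91,217,156),(0,0,91,181,105),(0,-44,91,144,60),(-51.5,-44,57,230,63),(-51.5,0,57,268,107),(-51.5,44,57,305,155),(75,72,58,128,288),(-75,72,58,368,163),(75,72,0,150,352),(-75,72,0,375,235)]
rd=[(0,44,91,558,50),(0,0,91,575,117),(0,-44,91,599,190),(-51.5,44,57,466,102),(-51.5,0,57,480,173),(-51.5,-44,57,499,246),(-75,-72,58,470,288),(75,-72,58,745,240),(-75,-72,0,470,340)]
ps=[(-30,-66,158,122,26),(30,-66,158,94,100),(-30,22,158,267,71),(30,22,158,237,150),(-30,66,158,342,97),(30,66,158,313,175)]
pd=[(0,-66,158,588,143),(0,22,158,509,80),(0,66,158,470,50),(-51.5,-66,124,527,221),(-51.5,22,124,449,152),(-51.5,66,124,414,121),(-65,-100,120,542,260),(65,-100,120,700,172)]
for nm,a,b,p0,bay in(("rack",O(S,rs,0,0,128,112,4),O(D,rd,400,0,262,215,4),(400,300,0,0),None),("pump",O(S,ps,0,0,288,172,3),O(D,pd,372,0,170,90,4),(450,650,0,0),None)):
    for q0 in (p0,p0[:3]):
        x,r=fit([a,b],q0);print(nm,x.round(3));
    print(r.round(1).tolist())
    for o in(a,b):print(' single',fit([o],p0[:3])[0].round(3))
E
```

```text
rack [ 490.159 -249.826  489.629   -0.494]
rack [ 490.211 -249.786  489.629]
[[0.3, -1.5], [-0.9, -0.5], [-1.3, -0.4], [-0.9, 0.6], [-0.6, 0.4], [0.5, -0.4], [0.0, 0.1], [0.6, 0.2], [-1.1, 1.2], [0.3, -0.2], [-1.1, -0.2], [0.4, 0.2], [0.6, 0.4], [-1.6, -1.0], [-0.3, -1.6], [0.1, -1.4], [-0.3, 2.5], [0.3, 0.1], [-1.6, 0.2]]
 single [ 489.589 -249.269  483.337]
 single [407.32  283.809   7.447]
pump [527.062 172.483 779.171  -4.593]
pump [528.58  171.987 559.248]
[[0.4, -1.7], [-1.7, -2.1], [-0.3, -0.4], [0.4, -1.0], [-0.8, -0.6], [0.6, -0.1], [0.0, -1.1], [-0.3, -1.9], [0.2, -2.0], [0.0, -1.5], [0.4, -1.6], [0.2, -1.9], [-0.0, -0.4], [0.6, -1.5]]
 single [530.474 173.038 490.148]
 single [468.729 624.096 196.13 ]
```

```bash
cat > tool.py <<'E'
import numpy as np
from scipy.spatial.transform import Rotation as Ro
from rig import ctrl,viewer
def turn(s,yaw):
    "world rotvec taking tool to straight down with jaws along y of frame at yaw (nearest half turn)"
    R=Ro.from_quat(np.roll(s['ee_rot'],-1)); out=[]
    for k in(1,-1):
        y=k*np.array([-np.sin(yaw),np.cos(yaw),0]);x=np.array([0,0,-1.]);T=Ro.from_matrix(np.c_[x,y,np.cross(x,y)])
        out.append((T*R.inv()).as_rotvec())
    return sorted(out,key=np.linalg.norm)
E
python3 - <<'E'
from tool import *
s=ctrl.sense();print(s['eef_pos'],s['joints'],s['force']);i=viewer.camera_info('wrist')
R=Ro.from_quat(np.roll(s['ee_rot'],-1)).as_matrix()
print(R.round(3));c=-i['R'].T@i['t'];print('cam in tool',(R.T@(c-s['eef_pos'])).round(1),(R.T@i['R'].T).round(3))
print(turn(s,-.459),turn(s,.05))
E
```

```text
[150.94273462 502.65053333 230.88409152] [ 1.05561911e+00  3.13318225e-01  1.49822035e+00 -3.07999761e-06
  1.33098427e+00 -2.23388848e-01] [ 0.51601663 -0.23532899 -0.27130638]
[[-0.     0.288  0.958]
 [-0.001  0.958 -0.288]
 [-1.    -0.001 -0.   ]]
cam in tool [-142.9    1.5  -72.6] [[ 0.001 -0.286  0.958]
 [ 1.    -0.    -0.001]
 [ 0.     0.958  0.286]]
[array([ 0.00077094, -0.00052243, -0.16721236]), array([7.78762116e-04, 1.14921229e-03, 2.97437998e+00])] [array([ 8.80892993e-04, -3.12662266e-04,  3.41787607e-01]), array([-4.42007984e-04, -1.24531093e-03, -2.79980475e+00])]
```

Emit:
{"name": "carry_out", "arguments": {
  "targets": [
    {"x": 0.027, "y": -0.054, "z": 0, "az": -0.02, "hand": -0.3},
    {"x": 0.054, "y": -0.108, "z": 0, "az": -0.05, "hand": -0.3},
    {"x": 0.081, "y": -0.162, "z": 0, "az": -0.08, "hand": -0.3},
    {"x": 0.108, "y": -0.216, "z": 0, "az": -0.1, "hand": -0.3},
    {"x": 0.135, "y": -0.27, "z": 0, "az": -0.1, "hand": -0.3}
  ]
}}

```text
invalid input at $.targets[0]: expected keys x, y, z, ax, ay, az, hand
```

Emit:
{"name": "carry_out", "arguments": {
  "targets": [
    {"x": 0.027, "y": -0.054, "z": 0, "az": -0.02, "hand": -0.3},
    {"x": 0.054, "y": -0.108, "z": 0, "az": -0.05, "hand": -0.3},
    {"x": 0.081, "y": -0.162, "z": 0, "az": -0.06, "hand": -0.3},
    {"x": 0.108, "y": -0.216, "z": 0, "az": -0.06, "hand": -0.3},
    {"x": 0.135, "y": -0.27, "z": 0, "az": -0.06, "hand": -0.3}
  ]
}}

```text
invalid input at $.targets[0]: expected keys x, y, z, ax, ay, az, hand
```

Emit:
{"name": "carry_out", "arguments": {
  "targets": [
    {"x": 0.027, "y": -0.054, "z": 0, "ax": 0, "ay": 0, "az": -0.02, "hand": -0.3},
    {"x": 0.054, "y": -0.108, "z": 0, "ax": 0, "ay": 0, "az": -0.05, "hand": -0.3},
    {"x": 0.081, "y": -0.162, "z": 0, "ax": 0, "ay": 0, "az": -0.08, "hand": -0.3},
    {"x": 0.108, "y": -0.216, "z": 0, "ax": 0, "ay": 0, "az": -0.1, "hand": -0.3},
    {"x": 0.135, "y": -0.27, "z": 0, "ax": 0, "ay": 0, "az": -0.1, "hand": -0.3}
  ]
}}

```text
time_s: 0.78
eef_pos: [286.4, 231.1, 231.3]
ee_rot: [0.694, 0.138, 0.693, -0.137]
force: [0.8, 0.4, 0.4]
grip_width: 0.347
```

Emit:
{"name": "carry_out", "arguments": {
  "targets": [
    {"x": 0.027, "y": -0.054, "z": 0, "ax": 0, "ay": 0, "az": -0.02, "hand": -0.3},
    {"x": 0.054, "y": -0.108, "z": 0, "ax": 0, "ay": 0, "az": -0.05, "hand": -0.3},
    {"x": 0.081, "y": -0.162, "z": 0, "ax": 0, "ay": 0, "az": -0.067, "hand": -0.3},
    {"x": 0.108, "y": -0.216, "z": 0, "ax": 0, "ay": 0, "az": -0.067, "hand": -0.3},
    {"x": 0.135, "y": -0.27, "z": 0, "ax": 0, "ay": 0, "az": -0.067, "hand": -0.3}
  ]
}}

```text
time_s: 1.4
eef_pos: [421.5, -39.2, 231.3]
ee_rot: [0.689, 0.161, 0.688, -0.161]
force: [1.9, 1.3, 0.6]
grip_width: 0.351
```

Emit:
{"name": "carry_out", "arguments": {
  "targets": [
    {"x": 0.025, "y": -0.05, "z": -0.01, "ax": 0, "ay": 0, "az": 0, "hand": -0.3},
    {"x": 0.05, "y": -0.1, "z": -0.03, "ax": 0, "ay": 0, "az": 0, "hand": -0.3},
    {"x": 0.075, "y": -0.145, "z": -0.06, "ax": 0, "ay": 0, "az": 0, "hand": -0.3},
    {"x": 0.089, "y": -0.173, "z": -0.081, "ax": 0, "ay": 0, "az": 0, "hand": -0.3},
    {"x": 0.089, "y": -0.173, "z": -0.081, "ax": 0, "ay": 0, "az": 0, "hand": -0.3}
  ]
}}

```text
time_s: 2.02
eef_pos: [509.6, -211.3, 148.1]
ee_rot: [0.687, 0.162, 0.69, -0.161]
force: [-0.5, 0.5, -0.0]
grip_width: 0.353
```

```bash
cat > snap.py <<'E'
import sys,cv2,pickle
from tool import *
def snap(n,cam='wrist'):
    s=ctrl.sense();i=viewer.camera_info(cam);im=viewer.capture(cam);cv2.imwrite(f'pics/{n}.png',im)
    pickle.dump((s,i),open(f'pics/{n}.pkl','wb'));print(s['eef_pos'].round(1),s['time_s'],s['force'].round(1),s['grip_width']);return s,i,im
E
python3 - <<'E'
from snap import *;from mos import crop
s,i,im=snap('w1');print(turn(s,-.459)[0])
from geo import proj,place
p=(490.2,-249.8,-.459)
print(proj(i,place(p,[(30,50,91),(-30,50,91),(30,38,91),(-30,38,91),(-51.5,44,60)])).round(0))
cv2.imwrite('pics/w1b.png',cv2.resize(crop(im,0,0,512,384,2,20),(800,600)))
E
```

```text
[ 509.6 -211.3  148.1] 2.025 [-0.5  0.5 -0. ] 0.35260397514540975
[-0.00208395 -0.00314929  0.00171519]
[[266. 258.]
 [266. 171.]
 [248. 258.]
 [247. 171.]
 [257. 132.]]
```

View pics/w1b.png

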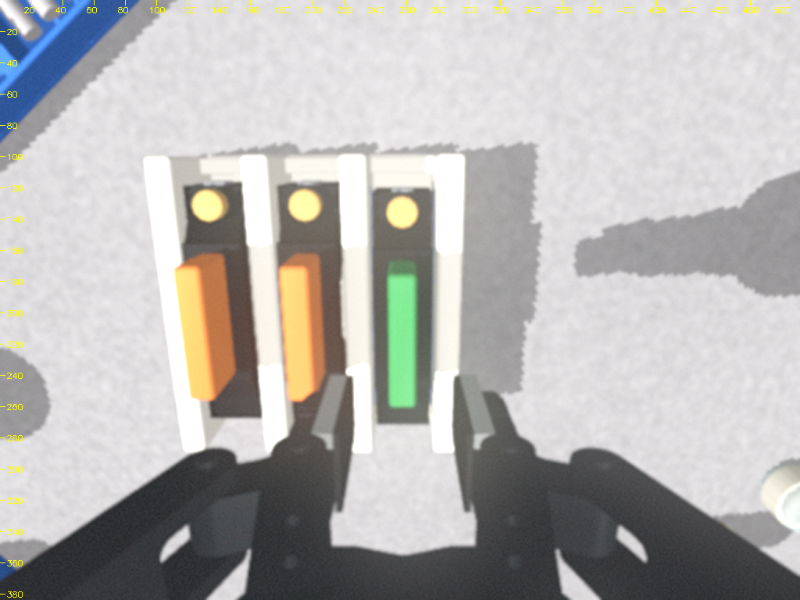

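Wrist view: the green rib top spans columns 248–266 and rows 177–260 in full-resolution pixels, with the screw at (257,136). The lateral position matches the fit, and the rib is about 2 mm further out in rack +x. I'll descend in two steps.

Emit:
{"name": "carry_out", "arguments": {
  "targets": [
    {"x": 0.0015, "y": -0.0008, "z": -0.02, "ax": 0, "ay": 0, "az": 0, "hand": -0.3},
    {"x": 0.0015, "y": -0.0008, "z": -0.045, "ax": 0, "ay": 0, "az": 0, "hand": -0.3},
    {"x": 0.0015, "y": -0.0008, "z": -0.05, "ax": 0, "ay": 0, "az": 0, "hand": -0.3},
    {"x": 0.0015, "y": -0.0008, "z": -0.05, "ax": 0, "ay": 0, "az": 0, "hand": -0.3}
  ]
}}

```text
time_s: 2.58
eef_pos: [511.8, -210.7, 101.3]
ee_rot: [0.689, 0.16, 0.688, -0.161]
force: [0.3, 0.8, -0.9]
grip_width: 0.351
```

Emit:
{"name": "carry_out", "arguments": {
  "targets": [
    {"x": 0, "y": 0, "z": -0.018, "ax": 0, "ay": 0, "az": 0, "hand": -0.3},
    {"x": 0, "y": 0, "z": -0.03, "ax": 0, "ay": 0, "az": 0, "hand": -0.3},
    {"x": 0, "y": 0, "z": -0.036, "ax": 0, "ay": 0, "az": 0, "hand": -0.3},
    {"x": 0, "y": 0, "z": -0.036, "ax": 0, "ay": 0, "az": 0, "hand": -0.3},
    {"x": 0, "y": 0, "z": -0.036, "ax": 0, "ay": 0, "az": 0, "hand": -0.3}
  ],
  "grip_force": 50
}}

```text
time_s: 3.2
eef_pos: [511.8, -211.2, 64.8]
ee_rot: [0.689, 0.161, 0.688, -0.161]
force: [-0.4, 0.5, -0.3]
grip_width: 0.349
```

Emit:
{"name": "carry_out", "arguments": {
  "targets": [
    {"x": 0, "y": 0, "z": 0, "ax": 0, "ay": 0, "az": 0, "hand": -1},
    {"x": 0, "y": 0, "z": 0, "ax": 0, "ay": 0, "az": 0, "hand": -1},
    {"x": 0, "y": 0, "z": 0, "ax": 0, "ay": 0, "az": 0, "hand": -1},
    {"x": 0, "y": 0, "z": 0, "ax": 0, "ay": 0, "az": 0, "hand": -1}
  ],
  "grip_force": 50
}}

```text
time_s: 3.7
eef_pos: [511.8, -211.0, 64.7]
ee_rot: [0.689, 0.161, 0.688, -0.161]
force: [0.2, 1.9, 5.1]
grip_width: 0.128
```

Emit:
{"name": "carry_out", "arguments": {
  "targets": [
    {"x": 0, "y": 0, "z": 0.008, "ax": 0, "ay": 0, "az": 0, "hand": -1},
    {"x": 0, "y": 0, "z": 0.025, "ax": 0, "ay": 0, "az": 0, "hand": -1},
    {"x": 0, "y": 0, "z": 0.045, "ax": 0, "ay": 0, "az": 0, "hand": -1},
    {"x": 0, "y": 0, "z": 0.07, "ax": 0, "ay": 0, "az": 0, "hand": -1},
    {"x": 0, "y": 0, "z": 0.1, "ax": 0, "ay": 0, "az": 0, "hand": -1}
  ]
}}

```text
time_s: 4.32
eef_pos: [511.3, -210.9, 165.8]
ee_rot: [0.688, 0.161, 0.689, -0.161]
force: [0.0, -0.2, -2.5]
grip_width: 0.134
```

Emit:
{"name": "carry_out", "arguments": {
  "targets": [
    {"x": 0, "y": 0.0, "z": 0.04, "ax": 0, "ay": 0, "az": 0, "hand": -1},
    {"x": 0.0, "y": 0.02, "z": 0.08, "ax": 0, "ay": 0, "az": 0.05, "hand": -1},
    {"x": 0.0, "y": 0.06, "z": 0.085, "ax": 0, "ay": 0, "az": 0.12, "hand": -1},
    {"x": 0.0, "y": 0.11, "z": 0.085, "ax": 0, "ay": 0, "az": 0.2, "hand": -1},
    {"x": 0.0, "y": 0.16, "z": 0.085, "ax": 0, "ay": 0, "az": 0.28, "hand": -1}
  ]
}}

```text
time_s: 4.95
eef_pos: [511.1, -49.6, 250.3]
ee_rot: [0.705, 0.062, 0.704, -0.063]
force: [0.6, 0.2, -1.3]
grip_width: 0.127
```

Emit:
{"name": "carry_out", "arguments": {
  "targets": [
    {"x": 0.005, "y": 0.045, "z": 0, "ax": 0, "ay": 0, "az": 0.08, "hand": -1},
    {"x": 0.011, "y": 0.09, "z": 0, "ax": 0, "ay": 0, "az": 0.16, "hand": -1},
    {"x": 0.0165, "y": 0.121, "z": 0.0, "ax": 0, "ay": 0, "az": 0.229, "hand": -1},
    {"x": 0.0165, "y": 0.121, "z": 0.0, "ax": 0, "ay": 0, "az": 0.229, "hand": -1},
    {"x": 0.0165, "y": 0.121, "z": 0.0, "ax": 0, "ay": 0, "az": 0.229, "hand": -1}
  ]
}}

```text
time_s: 5.58
eef_pos: [527.9, 69.5, 249.8]
ee_rot: [0.707, -0.018, 0.707, 0.017]
force: [-0.2, 0.2, -1.8]
grip_width: 0.128
```

Run:
```python
from snap import *;from mos import crop
s,i,im=snap('w2');print(turn(s,.05)[0],i['R'],i['t'])
cv2.imwrite('pics/w2b.png',crop(im,200,40,266,200,3,20))
```

```text
[527.9  69.5 249.8] 5.575 [-0.2  0.2 -1.8] 0.12800346053093017
[0.00042808 0.00022923 0.00069718] [[-0.04904473  0.99879583 -0.00122849]
 [ 0.95706951  0.04734753  0.28596531]
 [ 0.28567913  0.01284934 -0.95823918]] [ -44.41306142 -551.680864    245.22632814]
```

View pics/w2b.png

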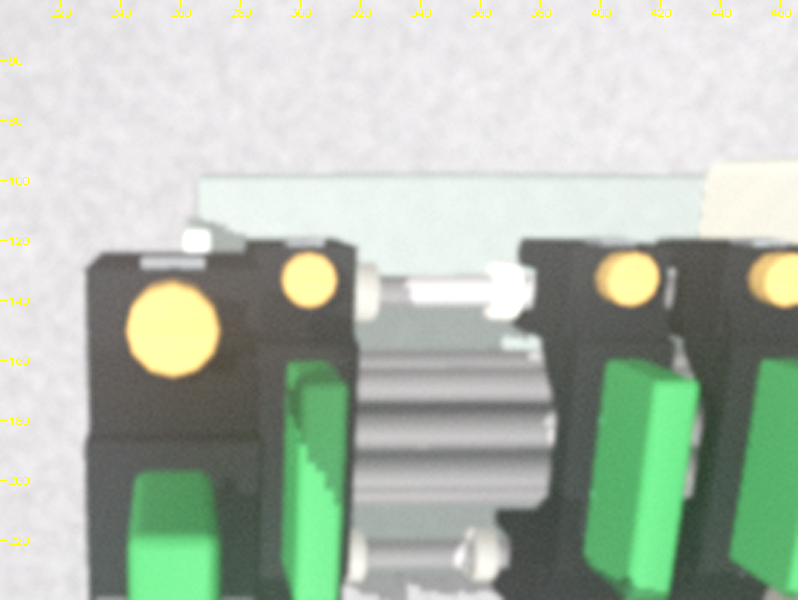

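Wrist view of the empty channel, with the held cassette at the left. The −x rod is at row about 136 and the +x rod at row about 225. Collar inner edges are at u≈326.7 and 361.7 on the −x rod, and 323.3 and 351.7 on the +x rod. I'll fit the pump pose to these.

```bash
cat > fitbay.py <<'E'
import pickle
from geo import *
s,i=pickle.load(open('pics/w2.pkl','rb'))
th=np.linspace(0,2*np.pi,60)
def feats(p):
    f={}
    for n,x in(('-',-44),('+',44)):
        d=lambda y,r:proj(i,place(p,np.c_[x+r*np.sin(th),0*th+y-22,85+r*np.cos(th)]))
        f[n+'Lin']=d(-18,9)[:,0].max(); f[n+'Rin']=d(18,9)[:,0].min(); f[n+'Rout']=d(26,9)[:,0].max()
        e=d(0,5)[:,1]; f[n+'rod']=(e.max()+e.min())/2
    return f
ob={'-Lin':326.7,'-Rin':361.7,'-Rout':377.7,'-rod':136.5,'+Lin':323.3,'+Rin':351.7,'+Rout':369.3,'+rod':225.3}
p0=np.array((528.6,172,.045))
r=least_squares(lambda p:[(feats(p)[k]-ob[k])*(.3 if 'in' in k and 'R' in k else 1) for k in ob],p0)
for p in(p0,r.x):
    f=feats(p);print(p.round(3),'bay',place(p,[(0,-22,90)]).round(1),{k:round(ob[k]-f[k],1) for k in ob})
# held cassette: rib top end & screw in picture
z=s['eef_pos'][2]+26.3
q=(s['eef_pos'][0],s['eef_pos'][1],.05)
print('held screw pred',proj(i,place(q,[(-51.5,0,z-31),(-30,6,z),(-30,-6,z)])).round(1))
print('base plate -x,-y corner',proj(i,place(r.x,[(-65,-100,120)])).round(1))
E
python3 fitbay.py
```

```text
[5.286e+02 1.720e+02 4.500e-02] bay [[529.6 150.   90. ]] {'-Lin': np.float64(1.5), '-Rin': np.float64(3.3), '-Rout': np.float64(4.6), '-rod': np.float64(-1.3), '+Lin': np.float64(3.6), '+Rin': np.float64(1.0), '+Rout': np.float64(5.4), '+rod': np.float64(0.1)}
[5.27314e+02 1.75511e+02 6.30000e-02] bay [[528.7 153.6  90. ]] {'-Lin': np.float64(-1.5), '-Rin': np.float64(0.4), '-Rout': np.float64(1.6), '-rod': np.float64(-0.5), '+Lin': np.float64(-0.8), '+Rin': np.float64(-3.3), '+Rout': np.float64(1.0), '+rod': np.float64(0.7)}
held screw pred [[254.9 147.4]
 [270.  215.4]
 [238.5 215.4]]
base plate -x,-y corner [[262.5 116.9]]
```

Emit:
{"name": "carry_out", "arguments": {
  "targets": [
    {"x": 0, "y": 0.04, "z": 0, "ax": 0, "ay": 0, "az": 0.005, "hand": -1},
    {"x": 0, "y": 0.075, "z": 0, "ax": 0, "ay": 0, "az": 0.005, "hand": -1},
    {"x": 0, "y": 0.0827, "z": 0.0, "ax": 0, "ay": 0, "az": 0.005, "hand": -1},
    {"x": 0, "y": 0.0827, "z": -0.03, "ax": 0, "ay": 0, "az": 0.005, "hand": -1},
    {"x": 0, "y": 0.0827, "z": -0.06, "ax": 0, "ay": 0, "az": 0.005, "hand": -1}
  ]
}}

```text
time_s: 6.25
eef_pos: [528.3, 151.4, 188.8]
ee_rot: [0.707, -0.019, 0.707, 0.019]
force: [0.9, 0.6, -2.2]
grip_width: 0.128
```

Emit:
{"name": "carry_out", "arguments": {
  "targets": [
    {"x": 0, "y": 0, "z": -0.018, "ax": 0, "ay": 0, "az": 0, "hand": -1},
    {"x": 0, "y": 0, "z": -0.018, "ax": 0, "ay": 0, "az": 0, "hand": -1},
    {"x": 0, "y": 0, "z": -0.018, "ax": 0, "ay": 0, "az": 0, "hand": -1}
  ]
}}

```text
time_s: 6.62
eef_pos: [528.6, 152.0, 172.3]
ee_rot: [0.707, -0.019, 0.706, 0.019]
force: [0.6, -0.5, -2.3]
grip_width: 0.132
```

Run:
```python
from snap import *;from mos import crop
s,i,im=snap('w3');_,_,a=snap('s3','scene');_,_,b=snap('d3','side')
print(turn(s,.055)[0])
cv2.imwrite('pics/m3.png',np.vstack([crop(im,170,60,200,100,4,10)[:,:800],np.hstack([crop(a,306,170,100,50,4),crop(b,170,85,100,50,4)])]))
cv2.imwrite('pics/m4.png',np.hstack([crop(a,306,170,100,90,4),crop(b,170,85,100,90,4)]))
```

```text
[528.6 152.  172.3] 6.625 [ 0.6 -0.5 -2.3] 0.13189086646755432
[528.6 152.2 172.4] 6.675 [ 0.3  0.5 -1.9] 0.13200538676296825
[528.5 152.4 172.4] 6.725 [ 0.6  0.1 -1.4] 0.13093356404214027
[5.43412947e-05 1.53554764e-03 7.87579508e-04]
```

View pics/m3.png

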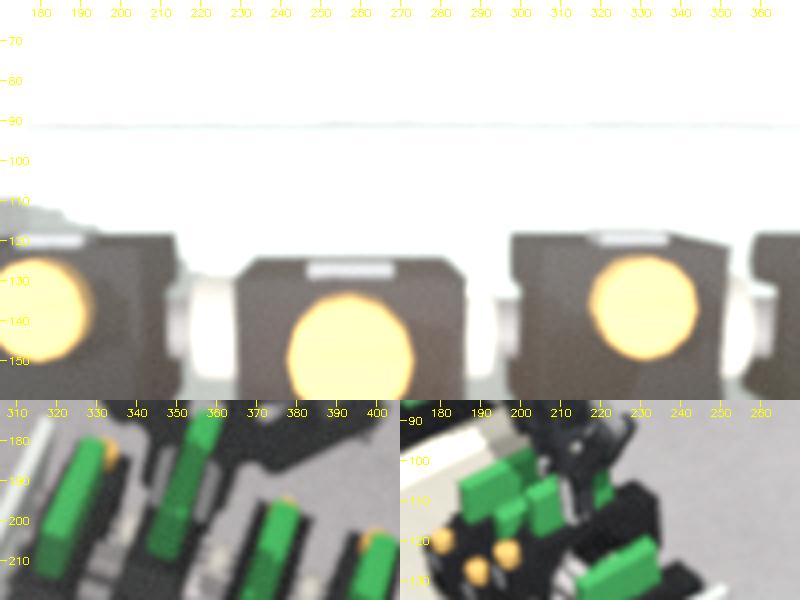

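View pics/m4.png

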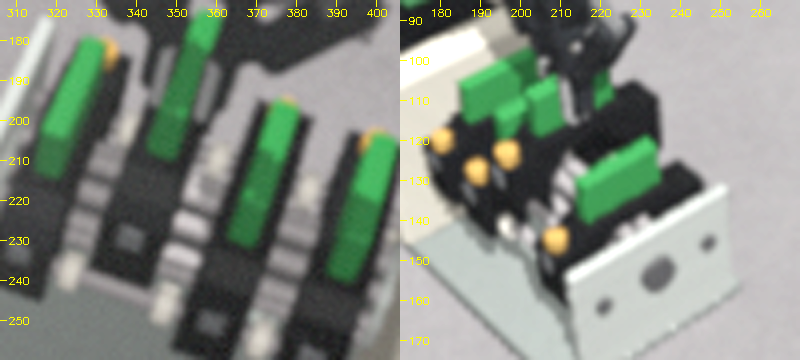

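Wrist view: held screw centre at (257.6,149.1), fitted_b screw at (331.2,137) and fitted_a screw at (179,137.2). The white collars show about equally on both sides. I'll take the offset between the held cassette and the fitted ones from these.

```bash
cat > rel.py <<'E'
import pickle,cv2
from geo import *
def ray(i,uv,z):
    K=np.array([[i['fx'],0,i['cx']],[0,i['fy'],i['cy']],[0,0,1]])
    n=cv2.undistortPoints(np.array([[uv]],float),K,np.array([i['k1'],0,0,0]))[0,0]
    R=np.array(i['R']);c=-R.T@i['t'];d=R.T@np.array([*n,1]);return c+d*(z-c[2])/d[2]
E
python3 - <<'E'
from rel import *
s,i=pickle.load(open('pics/w3.pkl','rb'));T=s['eef_pos'];y=.055
Rt=np.array([[np.cos(y),np.sin(y)],[-np.sin(y),np.cos(y)]])
h=ray(i,(257.6,149.1),T[2]-4.7);a=ray(i,(179,137.2),127);b=ray(i,(331.2,137),127)
print('a',a,'b',b,'h',h)
for n,q in(('b-h',b-h),('a-h',a-h),('h-TCP',h-T)):print(n,(Rt@q[:2]).round(1))
# expectation from pump fit
for p in((527.3,175.5,.06),):print(place(p,[(-51.5,-22,127),(-51.5,22,127),(-51.5,-66,127)]))
# other cams: predicted rib-top points of a seated b,a vs held
for n in('s3','d3'):
    _,c=pickle.load(open(f'pics/{n}.pkl','rb'))
    p=(527.8,174.4,.055);z=T[2]+26.3
    print(n,'b',proj(c,place(p,[(-30,22,158),(30,22,158),(-51.5,22,127)])).round(1).tolist(),'a',proj(c,place(p,[(-30,-66,158),(30,-66,158),(-51.5,-66,127)])).round(1).tolist(),'held@bay',proj(c,place(p,[(-30,-22,z),(30,-22,z),(-51.5,-22,z-31)])).round(1).tolist())
E
```

```text
a [479.33899224 105.29565417 127.        ] b [474.5125278  192.58570781 127.        ] h [477.87627767 150.49853371 167.64736026]
b-h [-1.  42.2]
a-h [ -1.  -45.2]
h-TCP [-50.7   1.2]
[[477.21188034 150.45144179 127.        ]
 [474.57346405 194.37226554 127.        ]
 [479.85029662 106.53061803 127.        ]]
s3 b [[378.0, 195.3], [369.2, 221.2], [377.2, 197.5]] a [[330.2, 179.3], [319.2, 203.8], [331.5, 182.1]] held@bay [[358.1, 171.9], [348.0, 197.5], [358.2, 175.2]]
d3 b [[193.8, 112.7], [212.3, 103.2], [188.8, 125.3]] a [[213.9, 129.4], [232.7, 119.0], [208.2, 142.5]] held@bay [[201.6, 108.0], [221.0, 98.1], [196.1, 121.6]]
```

Emit:
{"name": "carry_out", "arguments": {
  "targets": [
    {"x": -0.0009, "y": -0.0012, "z": -0.006, "ax": 0, "ay": 0, "az": 0, "hand": -1},
    {"x": -0.0009, "y": -0.0012, "z": -0.012, "ax": 0, "ay": 0, "az": 0, "hand": -1},
    {"x": -0.0009, "y": -0.0012, "z": -0.018, "ax": 0, "ay": 0, "az": 0, "hand": -1},
    {"x": -0.0009, "y": -0.0012, "z": -0.018, "ax": 0, "ay": 0, "az": 0, "hand": -1},
    {"x": -0.0009, "y": -0.0012, "z": -0.018, "ax": 0, "ay": 0, "az": 0, "hand": -1}
  ]
}}

```text
time_s: 7.4
eef_pos: [527.3, 151.5, 153.4]
ee_rot: [0.707, -0.02, 0.707, 0.02]
force: [0.9, -0.1, -1.5]
grip_width: 0.131
```

Emit:
{"name": "carry_out", "arguments": {
  "targets": [
    {"x": 0, "y": 0, "z": -0.002, "ax": 0, "ay": 0, "az": 0, "hand": -1},
    {"x": 0, "y": 0, "z": -0.004, "ax": 0, "ay": 0, "az": 0, "hand": -1},
    {"x": 0, "y": 0, "z": -0.006, "ax": 0, "ay": 0, "az": 0, "hand": -1},
    {"x": 0, "y": 0, "z": -0.008, "ax": 0, "ay": 0, "az": 0, "hand": -1}
  ]
}}

```text
time_s: 7.9
eef_pos: [527.1, 151.5, 145.1]
ee_rot: [0.707, -0.02, 0.707, 0.019]
force: [-0.2, 0.1, -2.1]
grip_width: 0.131
```

Emit:
{"name": "carry_out", "arguments": {
  "targets": [
    {"x": 0, "y": 0, "z": -0.002, "ax": 0, "ay": 0, "az": 0, "hand": -1},
    {"x": 0, "y": 0, "z": -0.004, "ax": 0, "ay": 0, "az": 0, "hand": -1},
    {"x": 0, "y": 0, "z": -0.006, "ax": 0, "ay": 0, "az": 0, "hand": -1},
    {"x": 0, "y": 0, "z": -0.008, "ax": 0, "ay": 0, "az": 0, "hand": -1}
  ]
}}

```text
time_s: 8.4
eef_pos: [527.2, 151.5, 137.2]
ee_rot: [0.707, -0.019, 0.707, 0.02]
force: [-0.1, -0.8, -2.6]
grip_width: 0.132
```

Emit:
{"name": "carry_out", "arguments": {
  "targets": [
    {"x": 0, "y": 0, "z": -0.001, "ax": 0, "ay": 0, "az": 0, "hand": -1},
    {"x": 0, "y": 0, "z": -0.002, "ax": 0, "ay": 0, "az": 0, "hand": -1},
    {"x": 0, "y": 0, "z": -0.003, "ax": 0, "ay": 0, "az": 0, "hand": -1},
    {"x": 0, "y": 0, "z": -0.004, "ax": 0, "ay": 0, "az": 0, "hand": -1}
  ]
}}

```text
time_s: 8.9
eef_pos: [527.2, 151.5, 133.2]
ee_rot: [0.707, -0.02, 0.707, 0.02]
force: [0.0, 0.3, -2.1]
grip_width: 0.131
```

Emit:
{"name": "carry_out", "arguments": {
  "targets": [
    {"x": 0, "y": 0, "z": -0.0005, "ax": 0, "ay": 0, "az": 0, "hand": -1},
    {"x": 0, "y": 0, "z": -0.001, "ax": 0, "ay": 0, "az": 0, "hand": -1},
    {"x": 0, "y": 0, "z": -0.0015, "ax": 0, "ay": 0, "az": 0, "hand": -1},
    {"x": 0, "y": 0, "z": -0.0015, "ax": 0, "ay": 0, "az": 0, "hand": -1}
  ]
}}

```text
time_s: 9.4
eef_pos: [527.2, 151.5, 131.8]
ee_rot: [0.707, -0.02, 0.707, 0.02]
force: [0.8, 0.7, -2.4]
grip_width: 0.128
```

Emit:
{"name": "carry_out", "arguments": {
  "targets": [
    {"x": 0, "y": 0, "z": -0.0004, "ax": 0, "ay": 0, "az": 0, "hand": -1},
    {"x": 0, "y": 0, "z": -0.0008, "ax": 0, "ay": 0, "az": 0, "hand": -1},
    {"x": 0, "y": 0, "z": -0.001, "ax": 0, "ay": 0, "az": 0, "hand": -1}
  ]
}}

```text
time_s: 9.78
eef_pos: [527.2, 151.5, 131.6]
ee_rot: [0.707, -0.02, 0.707, 0.02]
force: [-3.3, -1.0, 8.3]
grip_width: 0.127
```

Contact came at TCP 131.6 mm against an expected 131.7 mm, with about 10 N. I'll release and rise.

Emit:
{"name": "carry_out", "arguments": {
  "targets": [
    {"x": 0, "y": 0, "z": 0.0005, "ax": 0, "ay": 0, "az": 0, "hand": -0.8},
    {"x": 0, "y": 0, "z": 0.0005, "ax": 0, "ay": 0, "az": 0, "hand": -0.55},
    {"x": 0, "y": 0, "z": 0.0005, "ax": 0, "ay": 0, "az": 0, "hand": -0.35},
    {"x": 0, "y": 0, "z": 0.0005, "ax": 0, "ay": 0, "az": 0, "hand": -0.35}
  ]
}}

```text
time_s: 10.28
eef_pos: [527.2, 151.5, 131.2]
ee_rot: [0.707, -0.019, 0.707, 0.02]
force: [-0.4, -0.5, 0.3]
grip_width: 0.329
```

Emit:
{"name": "carry_out", "arguments": {
  "targets": [
    {"x": 0, "y": 0, "z": 0.005, "ax": 0, "ay": 0, "az": 0, "hand": -0.35},
    {"x": 0, "y": 0, "z": 0.02, "ax": 0, "ay": 0, "az": 0, "hand": -0.35},
    {"x": 0, "y": 0, "z": 0.045, "ax": 0, "ay": 0, "az": 0, "hand": -0.35},
    {"x": 0, "y": 0, "z": 0.08, "ax": 0, "ay": 0, "az": 0, "hand": -0.35},
    {"x": 0, "y": 0, "z": 0.12, "ax": 0, "ay": 0, "az": 0, "hand": -0.35}
  ]
}}

```text
time_s: 10.9
eef_pos: [526.9, 151.5, 253.3]
ee_rot: [0.707, -0.02, 0.707, 0.02]
force: [0.6, -0.5, 1.0]
grip_width: 0.324
```

Emit:
{"name": "carry_out", "arguments": {
  "targets": [
    {"x": -0.03, "y": -0.04, "z": 0.01, "ax": 0, "ay": 0, "az": 0, "hand": -0.35},
    {"x": -0.06, "y": -0.08, "z": 0.01, "ax": 0, "ay": 0, "az": 0, "hand": -0.35},
    {"x": -0.08, "y": -0.12, "z": 0.01, "ax": 0, "ay": 0, "az": 0, "hand": -0.35},
    {"x": -0.08, "y": -0.12, "z": 0.01, "ax": 0, "ay": 0, "az": 0, "hand": -0.35}
  ]
}}

```text
time_s: 11.4
eef_pos: [446.5, 29.9, 262.7]
ee_rot: [0.708, -0.019, 0.706, 0.018]
force: [0.7, 0.3, 0.5]
grip_width: 0.327
```

Run:
```python
from snap import *;from mos import crop
s,i,im=snap('w5');_,_,a=snap('s5','scene');_,_,b=snap('d5','side')
w=crop(im,256,60,256,150,3,20)
cv2.imwrite('pics/m5.png',np.hstack([crop(a,300,170,110,120,4),crop(b,170,85,90,120,4)]))
cv2.imwrite('pics/w5b.png',w)
```

```text
[446.5  29.9 262.7] 11.4 [0.7 0.3 0.5] 0.32748052310870396
[447.1  30.8 262.5] 11.45 [0.5 0.7 0.1] 0.32678034866989847
[447.4  31.5 262.3] 11.5 [ 0.4  0.6 -0.5] 0.32658834052344965
```

View pics/m5.png

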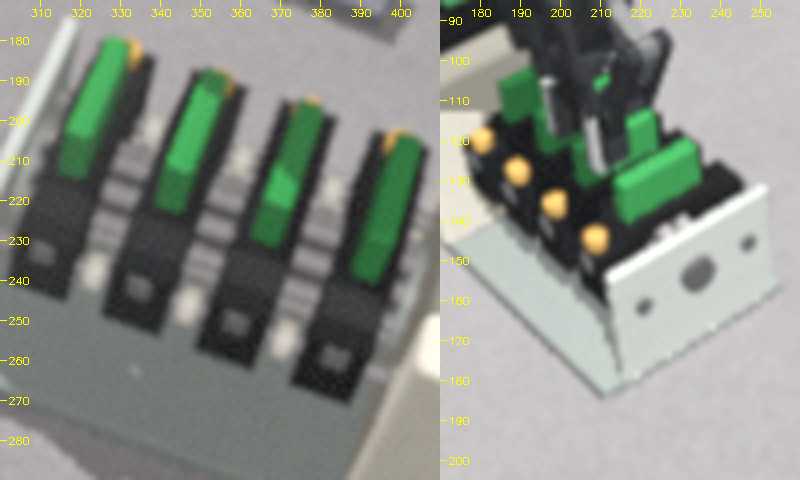

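View pics/w5b.png

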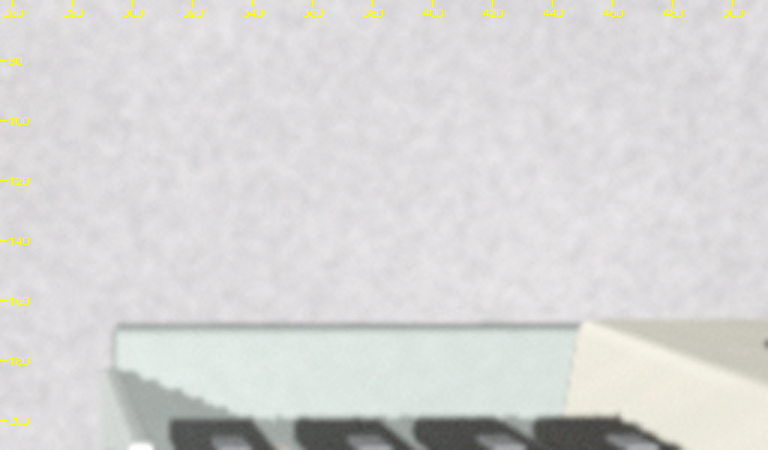

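The four cassettes line up. The side-view screws step evenly, at crop pixels (482,140), (517,170), (554,204) and (596,238), and the rib ends are collinear in the scene view. I'll do one numeric check on the rest of the scene, then hand in.

Run:
```python
import cv2,numpy as np
a=cv2.imread('pics/scene0.png');b=cv2.imread('pics/s5.png')
def c(im,lo,hi,box):
    x,y,w,h=box;m=cv2.inRange(cv2.cvtColor(im[y:y+h,x:x+w],cv2.COLOR_BGR2HSV),lo,hi)
    n,_,st,ce=cv2.connectedComponentsWithStats(m);return [(int(st[k,4]),(ce[k]+[x,y]).round(1).tolist()) for k in range(1,n) if st[k,4]>40]
for im in(a,b):
    print('orange',c(im,(3,150,80),(14,255,255),(128,112,100,90)));print('green',c(im,(50,90,40),(85,255,255),(290,170,120,90)))
from rig import finish_job
print(finish_job())
```

```text
orange [(691, [169.2, 137.2])]
green [(294, [322.9, 196.7]), (315, [371.5, 213.1]), (340, [396.2, 222.0])]
orange [(682, [169.2, 137.2])]
green [(305, [322.9, 196.9]), (310, [347.1, 205.3]), (304, [371.3, 213.8]), (313, [396.3, 222.2])]
the job is handed in; nothing more can be done
None
```

The green-ribbed cassette is back on the pump, in the empty channel, with its thumbscrew on the same side as the others. The job is handed in after about 11.6 s of robot time.

- **Lowering:** it met no resistance on the way down and touched the rods at a tool height of 131.6 mm; fully seated should be about 131.7 mm. The contact force was about 10 N, and I released it there.
- **Seating check:** in the final scene picture its rib sits evenly in line with the three fitted ones, at (347.1, 205.3) between (322.9, 196.9) and (371.3, 213.8). The four screws step evenly in the side picture. It looks level, but I have no direct measurement of that.
- **Other cassettes:** the orange ribs' centre did not shift in the scene picture, and the fitted cassettes moved by at most 0.7 px, which may be shading.
- **Disagreements:** the wrist camera put the bay about 3.6 mm further along the rods than the first scene and side estimate. It also showed an offset of about 1 mm on the held cassette, so I aligned by position relative to the rods and the fitted cassettes. The last wrist picture caught only the screw ends of the cassettes and was not used.

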